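# Shut the slide cabinet

## Robot

A 7-joint arm with a two-finger parallel gripper is mounted at the origin on the work surface. World frame = base frame: x ahead of the robot, y to its left, z up, the work surface at z = 0. Lengths are in mm, angles in rad, forces in N, time in s.
With the tool pointing down it reaches from about 400 to 875 mm from the base axis. Payload 4.4 kg.
Tool frame: the origin (TCP) lies on the centre line of the jaws, within the pads' length; the fingertips stand 8 mm ahead of it and the grasp point (between the pads) lies 11 mm behind it; x points along the fingers, z is the direction in which the jaws open and shut, and the axes are right-handed (so a half turn about x gives the same grasp; the last joint's range is limited). The gripper opens to 85 mm and grips with 20 to 120 N. Pads are 22 mm wide; open, the fingers measure 114 mm over their backs; the gripper's body (76 mm by 85 mm) begins 54 mm behind the grasp point. The pads swing forward as they close: fully open they stand 13 mm farther back than shut.
Start: joints at [1.17, 0.628, 0.038, 1.517, -0.027, 0.996, -0.02], TCP at [213.605, -613.914, 239.313] pointing down, gripper open.
Joint ranges: [-3.06, 3.06], [-0.37, 2.12], [-1.25, 1.32], [0.18, 2.47], [-1.1, 4.24], [0.23, 1.98], [-2.94, 2.94]. Speed limits (rad/s): [2.57, 2.57, 3.14, 3.14, 3.14, 3.14, 3.14].

## Interface

Orientations are given as [roll, pitch, yaw] about the fixed x, y, z axes, in that order (R = Rz(yaw) Ry(pitch) Rx(roll)).
In Python, from cell import ctrl, get_image, camera_params gives the robot as it stands. The module is installed in compiled form; this text tells all that it offers.
- The arm moves only by the shell command python3 -m handwheel 'ROWS'. ROWS is text: rows parted by semicolons, each of 7 numbers parted by spaces: the opening, from -1 (shut) to 1 (fully open), then the shift along the tool's x, y, z in mm, then the turn, a rotation vector about the tool's x, y, z in rad. In form: grip x y z wx wy wz; .... A call has 1 to 10 rows; each row shifts and turns the pose as measured when the row begins, along the tool's axes as they then stand; what a row does not reach is not made up. A row lasts 1/10 s, in which the tool goes at most 50 mm and 8.59 degrees, less where a joint would pass 70% of its speed; a pose out of reach is approached as far as the arm can. A call with a gripper value outside its range is refused whole. The fingers move at their own pace and stop on an object; the grip force is fixed at half the most. Time passes only in rows, so rows that do not move let the fingers close. It gives the time, the measured TCP pose, the force and the opening at its end, in the units of the state.
- ctrl.read_state(): the state, without advancing time (a new reading comes with each control period).
- get_image(name): name is "side" or "top"; returns the picture (400x640x3 uint8, blue, green, red); there is no depth.
- camera_params(name): a dict with "fx", "fy", "cx", "cy" (pixels), "k1" (the pictures are not rectified: a ray, as slopes to the right and down, at radius r is drawn at 1 + k1 r^2 times it, then the intrinsics apply), "eye" and "orientation" of the camera in the world. Camera axes: x right, y up, looking along -z (the intrinsics and any distortion apply to the point x, -y, -z); pixel columns grow to the right and rows downward; lengths in mm; the calibration is good to about 2 mm. A picture is of the moment at which its call begins. camera_params takes no time and is no camera call.
- ctrl.finish_job(): hands the job in, once; it reports no verdict.
The state is a dict: "clock": time; "qpos": joint angles; "qd": joint speeds; "tau": joint torques, N m; "eef_pos": TCP position; "tool_rot": TCP orientation; "force": force on the tool from outside, world axes, zero at the start; "torque": the same for the moment, N m; "width": finger opening in mm.
Only numpy, scipy, OpenCV 4.12 (cv2) and the standard library are available. Lean on these libraries where they do the work, as an engineer would, in place of code of your own. Each camera call takes 0.05 s, during which the arm holds its last target.

## Task

With the fingertips, push both open drawers of the small slide cabinet fully home, then push the cabinet's door on its outside face until it is fully shut. Push gently, so that the cabinet stays standing where it is; grip and lift nothing, keep the fingers off the glass slides and off the door's lining, and leave the bottle, the beaker and the tube rack alone.

Things in the scene. Friction and masses are not known exactly. Their poses are not given: they have to be found in the camera images.
- cabinet: Grey enamel cabinet, 180 deep (x), 196 wide (y), 100 high (all mm), 5 kg, stands loose. Origin: centre of underside; -x points out of its front (to the robot, yaw within 0.25 rad), +y left seen from the robot. Drawer fronts when home lie at x = -90; side walls and bottom reach 9 further forward, the top does not. Two drawers side by side; one door, hinged at the left, covers both when shut.
- drawer_left (a joint): How far the left (+y) drawer is pulled out, in m: 0 = fully home, up to 0.115; it slides along the cabinet's x and opens towards -x. Starts at 0.04 to 0.11. Sliding friction about 1.5 N, no spring, stays where left.
- drawer_right (a joint): The same for the right (-y) drawer.
- drawer_left_face (a point): Centre of the outer face of the left drawer's ivory front panel; axes as the cabinet's. Panel 88 wide (y), 79 high, 6 thick, from z = 9 to 88 mm over the table; drawer centre line at y = +46 of the cabinet. A flat knob, 14 across, stands 7 out of it, centred 19.5 below this point. The drawer is open at the top and full of glass slides.
- drawer_right_face (a point): The same for the right drawer; its centre line is at y = -46 mm of the cabinet.
- slides_left: Row of glass slides standing in the left drawer, 150 long, 74 wide, tops 62 mm over the table, beginning 14 behind the front panel's outer face. Not to be touched by the fingers. Origin: bottom centre of the drawer's front.
- slides_right: The same in the right drawer.
- door (a joint): Door angle in rad: 0 = shut (parallel to the cabinet's front), positive = open; 1.57 = door straight out from the front towards the robot, more = splayed to the left. Starts at 1.55 to 2.1, range 0 to 2.25. Friction hinge (0.06 N m), no spring, stays where left. Its free edge shuts from the robot's side across the front of the drawers, anticlockwise seen from above.
- door_hinge (a point): Point on the vertical hinge axis, 52 mm over the table, at (-105, +102) mm in the cabinet's frame. Axes turn with the door: -y runs from hinge to free edge, -x out of the outside face. The door is a flat panel 6 thick centred on the axis, from 4 to 196 along -y, z = 8 to 96 over the table. When shut its outside face is at x = -108 of the cabinet.
- door_push (a point): Point on the outside face of the door, 140 from the hinge axis, 52 over the table; axes as door_hinge (-x out of the outside face). When the door is open this face looks to the left (+y side).
- door_lining: Cork lining, 2 thick, on the inside face of the door (the side facing the drawers). Not to be touched by the fingers. The origin lies on the hinge axis at table height.
- bottle: Brown reagent bottle, 60 across, 130 high, loose bystander. Origin: centre of its underside.
- beaker: White open beaker, 72 across, 85 high, loose bystander. Origin: centre of its underside.
- tube_rack: Aluminium rack with 8 capped tubes, 52 by 112 by 102 high, loose bystander. Origin: centre of its underside.

How it is judged (in metres and radians):
On the way, in this order (a step that is already met when the one before it is completed fails the run):
1. both drawers fully home (within 5 mm), the door still open (value of joint each of drawer_left, drawer_right below 0.005 m and value of joint door above 0.8 rad), for 0.2 s.
2. door fully shut (within 0.05 rad) (value of joint door below 0.05 rad), for 0.2 s.
At the end, for the whole second after the job is handed in: Both drawers within 5 mm of home, the door within 0.05 rad of shut, the cabinet within 25 mm of where it stood and upright (value of joint each of drawer_left, drawer_right below 0.005 m and value of joint door below 0.05 rad and distance of cabinet from where it was at the start of the episode below 0.025 m and angle between cabinet's own z axis and vertical below 0.03 rad); the robot touches nothing.
It fails at once if the door is swung across the front (below 0.8 rad) while a drawer is still more than 15 mm out (value of joint door below 0.8 rad and value of joint any of drawer_left, drawer_right above 0.015 m).
It fails at once if the cabinet is shoved more than 25 mm, lifted or tipped (distance of cabinet from where it was at the start of the episode above 0.025 m or angle between cabinet's own z axis and vertical above 0.06 rad or height (world z) of cabinet above 0.008 m).
It fails at once if the fingers press on the slides, or reach behind a drawer front to grip it (contact force between the fingers and slides_left above 2 N or contact force between the fingers and slides_right above 2 N).
It fails at once if the fingers press on the door's lining, or grip the door (contact force between the fingers and door_lining above 2 N).
It fails at once if a bystander is moved more than 20 mm, tipped or lifted (distance of any of bottle, beaker, tube_rack from where it was at the start of the episode above 0.02 m or angle between any of bottle, beaker, tube_rack's own z axis and vertical above 0.3 rad).
It also fails if it takes over 61 s, if anything falls off the work surface, if the arm or the gripper's body presses on something with over 40 N, if the wrist force passes 120 N, or if a joint passes its speed limit or range.

## Working session

There is one attempt and no reset: what is moved stays moved. The work goes in short steps, Python scripts to look and compute and a shell command to move; the robot and the scene stay as the last step left them, time stands still between calls to the robot, and variables do not carry over. Pictures are saved under pics/ and viewed, and the job is handed in when it is done.

```bash
mkdir -p pics; ls
python3 - <<'E'
from cell import ctrl,get_image,camera_params
import cv2
print(ctrl.read_state())
for n in("side","top"):
    print(camera_params(n)); cv2.imwrite(f"pics/{n}0.png",get_image(n))
E
```

```text
pics
{'clock': 0.0, 'qpos': array([ 1.17016678,  0.62935728,  0.03844008,  1.51838251, -0.02698086,
        0.99628071, -0.01998102]), 'qd': array([ 0.00010151, -0.0005579 , -0.00022043,  0.00128432, -0.00065034,
       -0.00049927,  0.0006935 ]), 'tau': array([ 6.51555320e-05, -5.63395786e+01,  1.22629635e+00, -1.93446547e+01,
        1.10010174e-02,  1.04035327e-02,  3.70789053e-06]), 'eef_pos': array([ 213.41687323, -613.31604222,  238.37717544]), 'tool_rot': array([-3.12015369,  1.5688865 ,  1.92709542]), 'force': array([ 0.88619443, -0.27125709, -0.05869226]), 'torque': array([-0.00672619, -0.00815473,  0.01625602]), 'width': 85.15246515306835}
{'fx': 398.48046162395667, 'fy': 398.48046162395667, 'cx': 322.4526268036604, 'cy': 203.9836874104131, 'k1': 0.010621837361862754, 'eye': array([ 430.99188232, -810.36684561,  844.40316569]), 'orientation': array([ 0.79555178,  0.00370664, -0.19839843])}
{'fx': 395.3252396717001, 'fy': 395.3252396717001, 'cx': 319.26194798137936, 'cy': 200.14111753824767, 'k1': -0.011299632032918316, 'eye': array([ 431.318878  ,  -16.84788963, 1036.19173219]), 'orientation': array([ 0.12501159,  0.0043279 , -1.54345735])}
```

View pics/side0.png

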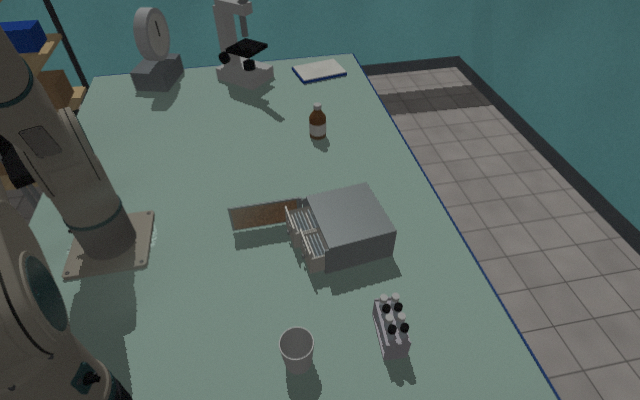

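View pics/top0.png

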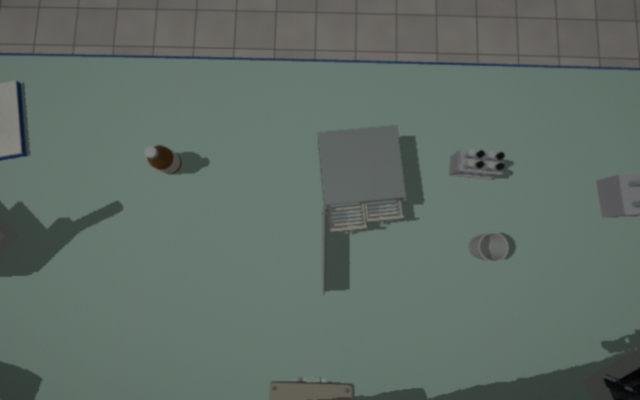

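The top view shows the cabinet at about (360,165), the door straight out from it at column 325, rows 205–293, and both drawers open. The beaker is at (490,246), the rack at (478,163) and the bottle at (163,160). I'll enlarge this area.

Run:
```python
import cv2
a=cv2.imread("pics/top0.png")[115:305,300:430]
cv2.imwrite("pics/topc.png",cv2.resize(a,None,fx=4,fy=3.15*1.0,interpolation=cv2.INTER_CUBIC) if 0 else cv2.resize(a[:125],None,fx=4.8,fy=4.8,interpolation=cv2.INTER_CUBIC))
b=cv2.imread("pics/side0.png")[175:285,220:400]
cv2.imwrite("pics/sidec.png",cv2.resize(b,None,fx=4.4,fy=4.4,interpolation=cv2.INTER_CUBIC))
```

```text
(no output)
```

View pics/topc.png

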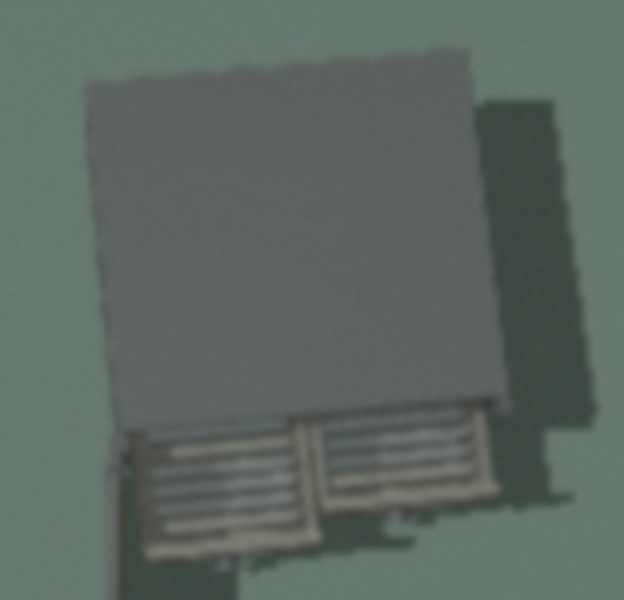

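View pics/sidec.png

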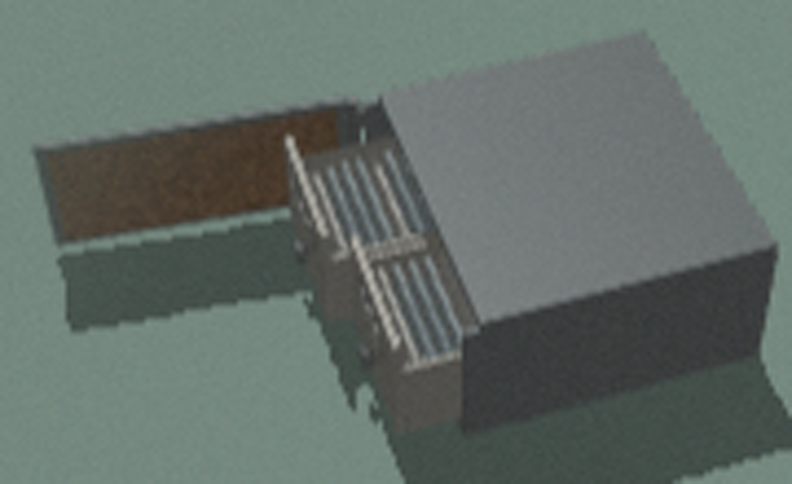

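```bash
cat > h.py <<'E'
import numpy as np
from cell import camera_params
from scipy.spatial.transform import Rotation as R
from scipy.optimize import least_squares
C={n:camera_params(n) for n in("side","top")}
def proj(n,P):
    c=C[n]; q=(np.atleast_2d(P)-c["eye"])@R.from_euler("xyz",c["orientation"]).as_matrix()
    s=np.c_[q[:,0]/-q[:,2],-q[:,1]/-q[:,2]]; s=s*(1+c["k1"]*(s**2).sum(1,keepdims=True))
    return s*c["fx"]+[c["cx"],c["cy"]]
def unproj(n,uv,z):
    c=C[n]; s0=(np.array(uv,float)-[c["cx"],c["cy"]])/c["fx"]; s=s0.copy()
    for _ in range(5): s=s0/(1+c["k1"]*(s@s))
    d=R.from_euler("xyz",c["orientation"]).as_matrix()@np.array([s[0],-s[1],-1])
    return c["eye"]+d*(z-c["eye"][2])/d[2]
E
python3 - <<'E'
from h import *
t=lambda u,v:(300+u/4.8-.4,115+v/4.8-.4)
s=lambda u,v:(220+u/4.4-.4,175+v/4.4-.4)
loc=[(90,98,100),(90,-98,100),(-90,-98,100),(-90,98,100)]
T=[t(88,87),t(468,50),t(494,400),t(120,428)]
S=[s(645,33),s(777,243),s(478,325),s(383,92)]
def W(p,L): 
    c,sn=np.cos(p[2]),np.sin(p[2]); L=np.array(L,float)
    return np.c_[p[0]+c*L[:,0]-sn*L[:,1],p[1]+sn*L[:,0]+c*L[:,1],L[:,2]]
for use in("top","side","both"):
    f=lambda p:np.r_[((proj("top",W(p,loc))-T).ravel() if use!="side" else []),((proj("side",W(p,loc))-S).ravel() if use!="top" else [])]
    r=least_squares(f,[580,-50,0],x_scale=[100,100,1]); print(use,r.x,np.abs(r.fun).max(),r.fun.round(1))
p=r.x
def inv(P):
    c,sn=np.cos(p[2]),np.sin(p[2]); d=P[:2]-p[:2]; return np.array([c*d[0]+sn*d[1],-sn*d[0]+c*d[1]]).round(1)
for nm,uv,c in [("L1",t(148,557),"top"),("L2",t(320,542),"top"),("R1",t(325,512),"top"),("R2",t(497,494),"top"),("Ls1",s(288,138),"side"),("Ls2",s(338,258),"side"),("Rs1",s(356,238),"side"),("Rs2",s(397,348),"side")]:
    P=unproj(c,uv,88); print(nm,P.round(1),inv(P))
for nm,uv,z,c in [("door free side",s(37,150),96,"side"),("door free side bot",s(58,243),8,"side"),("door free top",(323.3,293.5),96,"top")]:
    P=unproj(c,uv,z); print(nm,P.round(1),inv(P))
print("hinge",W(p,[(-105,102,52)]))
for nm,uv,z in [("beaker",(494,246),85),("rack",(487,160),102),("bottle",(154,152),130)]: print(nm,unproj("top",uv,z).round())
E
```

```text
top [ 6.38422332e+02 -1.06788568e+02  1.05815264e-01] 2.350173047230953 [-0.8 -1.3 -0.   0.3  2.4  0.1 -1.6  0.7]
side [ 6.40151585e+02 -1.08714513e+02  1.16659902e-01] 1.1850845143923152 [ 0.3 -0.6  0.6  0.8  0.2 -0.2 -1.2 -0.4]
both [ 6.39328946e+02 -1.07495620e+02  1.10438440e-01] 2.7993305040448035 [-0.6 -1.4  0.1 -0.2  2.8 -0.4 -1.1  0.5  0.2 -0.8 -0.   0.8 -0.6 -0.7
 -1.4 -0.8]
L1 [477.5 -38.2  88. ] [-153.2   86.7]
L2 [ 487.3 -123.9   88. ] [-152.9    0.5]
R1 [ 502.3 -126.2   88. ] [-138.2   -3.5]
R2 [ 513.7 -212.1   88. ] [-136.4  -90.2]
Ls1 [480.  -40.2  88. ] [-151.    84.4]
Ls2 [ 495.2 -143.2   88. ] [-147.2  -19.7]
Rs1 [ 507.8 -130.1   88. ] [-133.2   -8. ]
Rs2 [ 517.  -214.4   88. ] [-133.4  -92.8]
door free side [329.8 -28.2  96. ] [-298.9  112.9]
door free side bot [328.5 -24.1   8. ] [-299.8  117.1]
door free top [330.5 -24.9  96. ] [-297.9  116.1]
hinge [[523.72678299 -17.68949533  52.        ]]
beaker [ 451. -430.   85.]
rack [ 657. -412.  102.]
bottle [649. 382. 130.]
```

Run:
```python
import cv2
a=cv2.imread("pics/top0.png")[195:305,290:420]
cv2.imwrite("pics/topd.png",cv2.resize(a,None,fx=5,fy=5,interpolation=cv2.INTER_CUBIC))
```

```text
(no output)
```

View pics/topd.png

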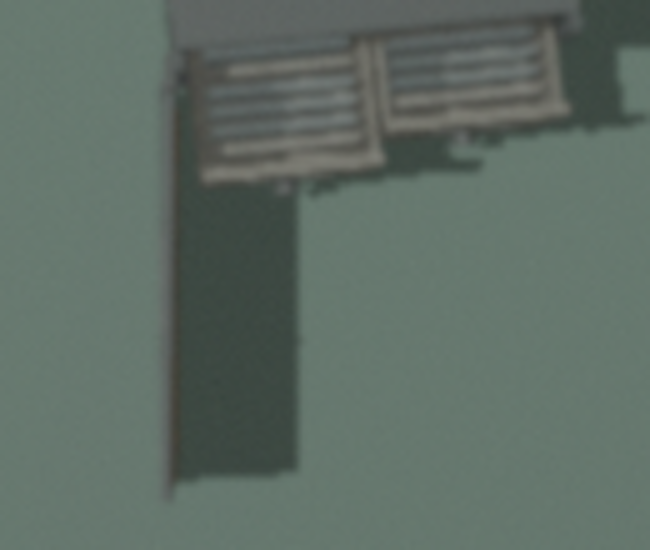

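Cabinet is at about (639,-107) with yaw 0.11. The left drawer is out about 62 mm, the right about 46 mm, and the door stands at about 1.64 rad. I'll add a helper that gives tool-axis offsets.

```bash
cat >> h.py <<'E'
from cell import ctrl
CAB=np.array([639.3,-107.5]); YAW=0.112
def cw(x,y):
    c,s=np.cos(YAW),np.sin(YAW); return CAB+[c*x-s*y,s*x+c*y]
def go(x,y,ztcp):
    st=ctrl.read_state(); Rt=R.from_euler("xyz",st["tool_rot"]); p=st["eef_pos"]
    # desired: tool x down, tool z along +-cabinet y
    Y=np.array([-np.sin(YAW),np.cos(YAW),0]); best=None
    for sg in(1,-1):
        z=sg*Y; xx=np.array([0,0,-1]); yy=np.cross(z,xx); Rd=R.from_matrix(np.c_[xx,yy,z])
        rv=(Rt.inv()*Rd).as_rotvec()
        if best is None or np.linalg.norm(rv)<np.linalg.norm(best[0]): best=(rv,Rd)
    rv,Rd=best; w=np.r_[cw(x,y),ztcp]; d=w-p
    c,s=np.cos(YAW),np.sin(YAW); e=p[:2]-CAB
    print("t",st["clock"],"cab pos",np.round([c*e[0]+s*e[1],-s*e[0]+c*e[1],p[2]],1),"F",st["force"].round(1),"w",round(st["width"],1))
    print("target",w.round(1),"tool shift now",Rt.inv().apply(d).round(1),"shift if aligned",Rd.inv().apply(d).round(1),"rotvec",rv.round(3),"q",st["qpos"].round(2))
    print("tool y,z in world",Rt.as_matrix()[:,1].round(2),Rt.as_matrix()[:,2].round(2))
E
python3 -c "
from h import *
go(-195,46,238)"
```

```text
t 0.1 cab pos [-479.7 -455.1  238.5] F [-0.2 -0.1 -0.4] w 85.4
target [440.4 -83.6 238. ] tool shift now [   1.2  388.4 -425.8] shift if aligned [ 5.000e-01  2.847e+02 -5.011e+02] rotvec [ 0.223 -0.002  0.   ] q [ 1.17  0.63  0.04  1.52 -0.03  1.   -0.02]
tool y,z in world [0.94 0.33 0.  ] [ 0.33 -0.94 -0.  ]
```

```bash
python3 -m handwheel '-1 0 0 0 0.11 0 0; -1 0 0 0 0.11 0 0; -1 0 25 -40 0 0 0; -1 0 25 -40 0 0 0; -1 0 25 -40 0 0 0; -1 0 25 -40 0 0 0; -1 0 25 -40 0 0 0; -1 0 25 -40 0 0 0; -1 0 25 -40 0 0 0; -1 0 25 -40 0 0 0'; python3 -c "
from h import *
go(-195,46,238)"
```

```text
clock: 1.1
eef_pos: [378.6, -268.0, 233.5]
tool_rot: [-2.003, 1.564, 2.8]
force: [0.8, -0.9, 0.0]
width: 0.0
t 1.1 cab pos [-277.  -130.3  233.5] F [ 0.8 -0.9  0. ] w 0.0
target [440.4 -83.6 238. ] tool shift now [  -4.5   78.2 -178.1] shift if aligned [  -4.5   82.  -176.3] rotvec [-0.021 -0.003  0.006] q [ 0.49  0.38  0.09  2.02 -0.05  0.75 -0.88]
tool y,z in world [ 1.    0.09 -0.01] [ 0.09 -1.   -0.  ]
```

```bash
python3 -m handwheel '-1 0 20 -40 -0.02 0 0; -1 0 20 -40 0 0 0; -1 0 20 -40 0 0 0; -1 0 20 -40 0 0 0; -1 0 0 -15 0 0 0;-1 0 0 0 0 0 0'; python3 -c "
from h import *
go(-195,46,54)"
```

```text
clock: 1.7
eef_pos: [443.1, -69.9, 232.9]
tool_rot: [-2.437, 1.563, 2.4]
force: [-1.4, 0.5, -0.3]
width: 0.3
t 1.7 cab pos [-190.8   59.3  232.9] F [-1.4  0.5 -0.3] w 0.3
target [440.4 -83.6  54. ] tool shift now [178.9  -3.5  14.3] shift if aligned [178.9  -4.2  13.3] rotvec [ 0.013 -0.006  0.005] q [ 0.07  0.36  0.04  2.06 -0.03  0.73 -1.32]
tool y,z in world [ 0.99  0.12 -0.01] [ 0.12 -0.99 -0.01]
```

```bash
python3 -m handwheel '-1 20 -5 12 0 0 0; -1 40 0 0 0 0 0; -1 40 0 0 0 0 0; -1 40 0 0 0 0 0;-1 30 0 0 0 0 0;-1 0 0 0 0 0 0'
python3 - <<'E'
from h import *
from cell import get_image
import cv2
go(-163,46,54)
a=get_image("side")[150:300,200:420]; cv2.imwrite("pics/s1.png",cv2.resize(a,None,fx=3.6,fy=3.6,interpolation=cv2.INTER_CUBIC))
E
```

```text
clock: 2.3
eef_pos: [442.0, -90.2, 59.0]
tool_rot: [1.391, 1.568, -0.061]
force: [-0.7, -0.5, 1.0]
width: -0.2
t 2.3 cab pos [-194.1   39.2   59. ] F [-0.7 -0.5  1. ] w -0.2
target [472.2 -80.   54. ] tool shift now [ 5.1 31.1 -6.6] shift if aligned [ 5.  31.1 -6.8] rotvec [ 0.007  0.    -0.003] q [ 0.13  0.68  0.02  2.2  -0.05  0.25 -1.27]
tool y,z in world [0.99 0.12 0.  ] [ 0.12 -0.99  0.  ]
```

View pics/s1.png

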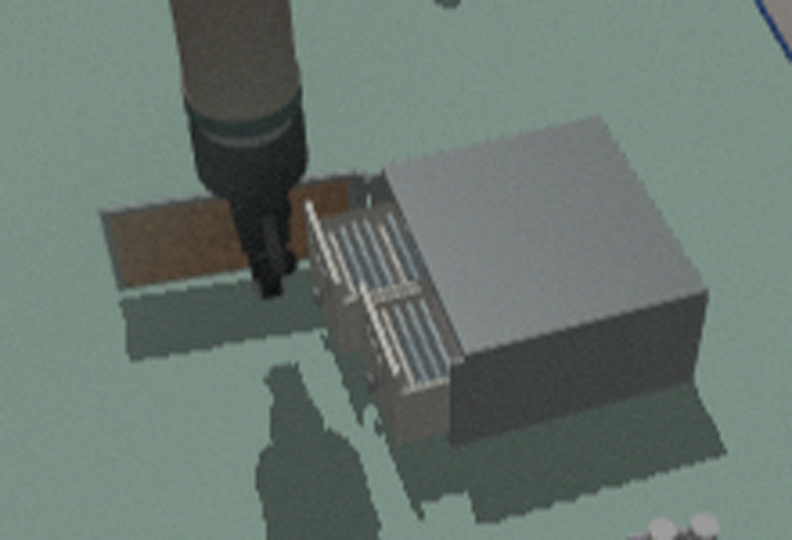

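The closed fingers (tip at about (270,290)) are in front of the left drawer and below its rim, clear of the door. Now I'll push.

```bash
python3 -m handwheel '-1 0 15 -3 0 0 0;-1 1 15 -3 0 0 0; -1 1 10 -1 0 0 0; -1 0 10 0 0 0 0;-1 0 10 0 0 0 0;-1 0 10 0 0 0 0;-1 0 5 0 0 0 0'; python3 -c "
from h import *
go(-101,46,55)"
```

```text
clock: 3.05
eef_pos: [517.7, -79.4, 65.3]
tool_rot: [0.774, 1.566, -0.685]
force: [-2.2, 0.7, -1.6]
width: -0.1
t 3.05 cab pos [-117.7   41.5   65.3] F [-2.2  0.7 -1.6] w -0.1
target [533.8 -73.1  55. ] tool shift now [10.4 16.7 -4.6] shift if aligned [10.3 16.7 -4.5] rotvec [-0.     0.003 -0.003] q [ 0.07  0.72  0.04  2.01 -0.06  0.41 -1.31]
tool y,z in world [0.99 0.11 0.  ] [ 0.11 -0.99  0.  ]
```

```bash
python3 -m handwheel '-1 2 5 0 0 0 0;-1 2 4 0 0 0 0; -1 2 3 0 0 0 0'; python3 -m handwheel '-1 1 3 0 0 0 0'; python3 -m handwheel '-1 0 2 0 0 0 0';python3 -c "
from h import *
go(-101,46,55)"
```

```text
clock: 3.35
eef_pos: [531.4, -78.2, 59.8]
tool_rot: [0.877, 1.565, -0.582]
force: [-9.2, -1.1, 7.1]
width: -0.1
clock: 3.45
eef_pos: [531.1, -78.0, 58.1]
tool_rot: [-0.663, 1.567, -2.122]
force: [-11.2, -0.1, 4.9]
width: 0.0
clock: 3.55
eef_pos: [530.7, -77.9, 57.3]
tool_rot: [-1.275, 1.563, -2.734]
force: [-4.4, -1.5, 3.9]
width: 0.1
t 3.55 cab pos [-104.6   41.6   57.3] F [-4.4 -1.5  3.9] w 0.1
target [533.8 -73.1  55. ] tool shift now [ 2.3  3.6 -4.5] shift if aligned [ 2.3  3.6 -4.4] rotvec [-0.     0.002  0.007] q [ 0.06  0.75  0.04  1.97 -0.06  0.43 -1.31]
tool y,z in world [ 0.99  0.11 -0.01] [ 0.11 -0.99  0.  ]
```

It stopped hard with a force of about 10 N, at a position that fits "home". Backing off and going to the right drawer.

```bash
python3 -m handwheel '-1 0 3 0 0 0 0;-1 0 -20 0 0 0 0;-1 0 -30 0 0 0 0; -1 0 -25 0 0 0 0;-1 0 0 30 0 0 0;-1 0 0 30 0 0 0;-1 0 0 30 0 0 0;-1 0 0 0 0 0 0'
python3 - <<'E'
from h import *
from cell import get_image
import cv2
go(-150,-46,56)
a=get_image("side")[150:300,200:420]; cv2.imwrite("pics/s2.png",cv2.resize(a,None,fx=3.6,fy=3.6,interpolation=cv2.INTER_CUBIC))
E
```

```text
clock: 4.35
eef_pos: [471.0, -178.7, 58.1]
tool_rot: [-0.139, 1.566, -1.594]
force: [-0.4, -0.5, 0.5]
width: 0.2
t 4.35 cab pos [-175.2  -51.9   58.1] F [-0.4 -0.5  0.5] w 0.2
target [ 495.4 -170.    56. ] tool shift now [ 2.  25.2 -5.8] shift if aligned [ 2.1 25.2 -5.9] rotvec [0.004 0.005 0.001] q [ 0.3   0.72  0.01  2.06  0.    0.36 -1.15]
tool y,z in world [ 0.99  0.12 -0.  ] [ 0.12 -0.99  0.01]
```

View pics/s2.png

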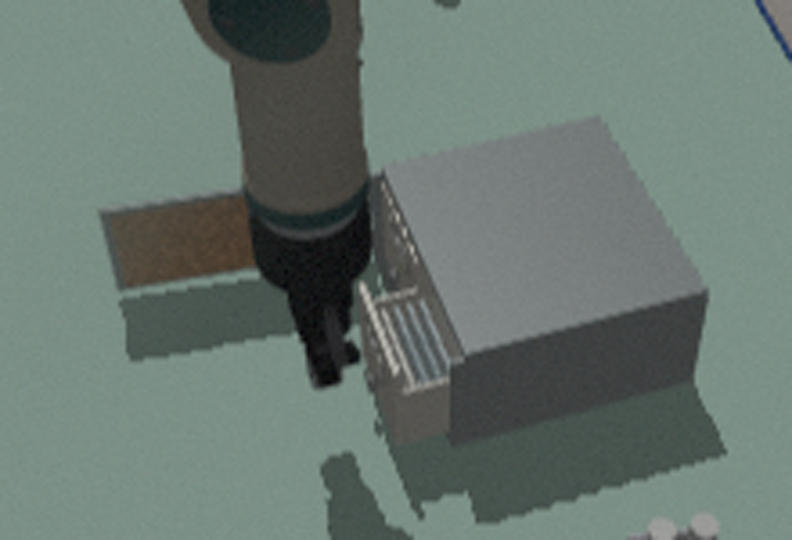

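The left drawer has gone in and the cabinet edges haven't moved. Fingers are in front of the right drawer at (325,385).

```bash
python3 -m handwheel '-1 1 12 -3 0 0 0;-1 1 12 -2 0 0 0; -1 1 9 0 0 0 0; -1 1 9 0 0 0 0;-1 1 9 0 0 0 0;-1 1 9 0 0 0 0;-1 1 4 0 0 0 0'; python3 -c "
from h import *
go(-104.5,-46,56)"
```

```text
clock: 5.1
eef_pos: [541.4, -159.4, 53.3]
tool_rot: [0.178, 1.565, -1.269]
force: [-12.0, -2.1, 5.1]
width: 0.1
t 5.1 cab pos [-103.1  -40.7   53.3] F [-12.   -2.1   5.1] w 0.1
target [ 540.6 -164.9   56. ] tool shift now [-2.7 -1.4  5.3] shift if aligned [-2.7 -1.4  5.3] rotvec [ 0.012  0.005 -0.001] q [ 0.22  0.77  0.02  1.9  -0.01  0.46 -1.2 ]
tool y,z in world [0.99 0.12 0.  ] [ 0.12 -0.99  0.01]
```

```bash
python3 -m handwheel '-1 0 2 0 0 0 0;-1 0 -20 0 0 0 0;-1 0 -30 0 0 0 0; -1 0 -30 0 0 0 0; -1 -40 -20 0 0 0 0;-1 -40 0 0 0 0 0;-1 -40 0 0 0 0 0;-1 0 0 0 0 0 0'
python3 - <<'E'
from h import *
from cell import get_image
import cv2
go(-215,150,180)
for n,sl in(("side",(slice(150,300),slice(200,420))),("top",(slice(110,300),slice(270,490)))):
    a=get_image(n)[sl]; cv2.imwrite(f"pics/{n}3.png",cv2.resize(a,None,fx=3.1,fy=3.1,interpolation=cv2.INTER_CUBIC))
E
```

```text
clock: 5.9
eef_pos: [445.5, -163.5, 174.0]
tool_rot: [-1.248, 1.566, -2.681]
force: [1.0, 0.1, -0.1]
width: -0.0
t 5.9 cab pos [-198.9  -34.   174. ] F [ 1.   0.1 -0.1] w -0.0
target [408.9  17.5 180. ] tool shift now [  -6.3  -11.4 -184.3] shift if aligned [  -6.   -16.1 -184. ] rotvec [0.026 0.002 0.005] q [ 0.29  0.48  0.    2.06  0.    0.6  -1.15]
tool y,z in world [ 0.99  0.14 -0.  ] [ 0.14 -0.99  0.  ]
```

View pics/side3.png

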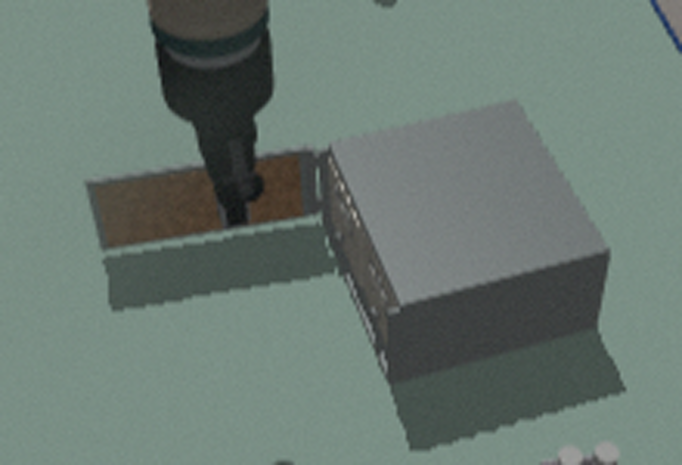

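View pics/top3.png

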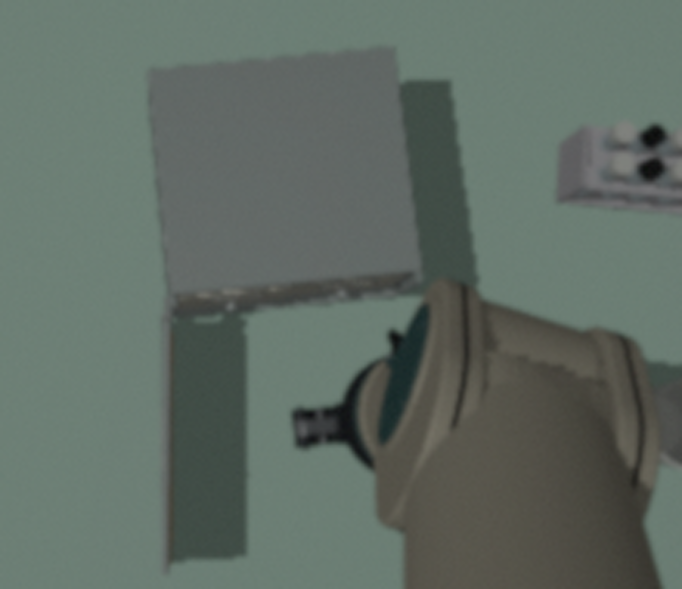

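Both drawer fronts now lie flush in the cabinet: in the side view the fronts run from (330,160) to (390,370) inside the walls. The door is still out at left. Now I'll cross over the door to its outside.

```bash
python3 -m handwheel '-1 0 0 -40 -0.0 0 0;-1 0 3 -40 0.02 0 0;-1 0 5 -40 0 0 0;-1 0 5 -40 0 0 0;-1 0 5 -30 0 0 0;-1 0 5 0 0 0 0;-1 0 0 0 0 0 0'; python3 -c "
from h import *
go(-175,155,68)"
```

```text
clock: 6.7
eef_pos: [441.2, 38.1, 162.1]
tool_rot: [-1.633, 1.549, -3.082]
force: [0.4, -0.4, -0.0]
width: -0.2
t 6.7 cab pos [-180.6  166.9  162.1] F [ 0.4 -0.4 -0. ] w -0.2
target [448.1  27.   68. ] tool shift now [94.   7.6 12.1] shift if aligned [94.1  5.6 11.9] rotvec [ 0.01  -0.001  0.022] q [-0.17  0.48  0.03  2.14 -0.03  0.55 -1.57]
tool y,z in world [ 0.99  0.12 -0.02] [ 0.12 -0.99 -0.  ]
```

```bash
python3 -m handwheel '-1 30 5 0 0 0 0.02;-1 30 2 0 0 0 0;-1 25 2 0 0 0 0;-1 8 0 0 0 0 0;-1 0 0 0 0 0 0'
python3 - <<'E'
from h import *
from cell import get_image
import cv2
go(-175,130,68)
for n,sl in(("side",(slice(150,300),slice(200,420))),("top",(slice(110,300),slice(270,490)))):
    a=get_image(n)[sl]; cv2.imwrite(f"pics/{n}4.png",cv2.resize(a,None,fx=3.1,fy=3.1,interpolation=cv2.INTER_CUBIC))
E
```

```text
clock: 7.2
eef_pos: [449.5, 34.9, 63.7]
tool_rot: [-1.344, 1.567, -2.798]
force: [-0.5, -0.1, 0.3]
width: -0.1
t 7.2 cab pos [-172.6  162.7   63.7] F [-0.5 -0.1  0.3] w -0.1
target [450.9   2.1  68. ] tool shift now [-4.2 -2.5 32.7] shift if aligned [-4.3 -2.4 32.7] rotvec [0.005 0.001 0.004] q [-0.15  0.67  0.01  2.2  -0.03  0.28 -1.57]
tool y,z in world [ 0.99  0.12 -0.  ] [ 0.12 -0.99  0.  ]
```

View pics/side4.png

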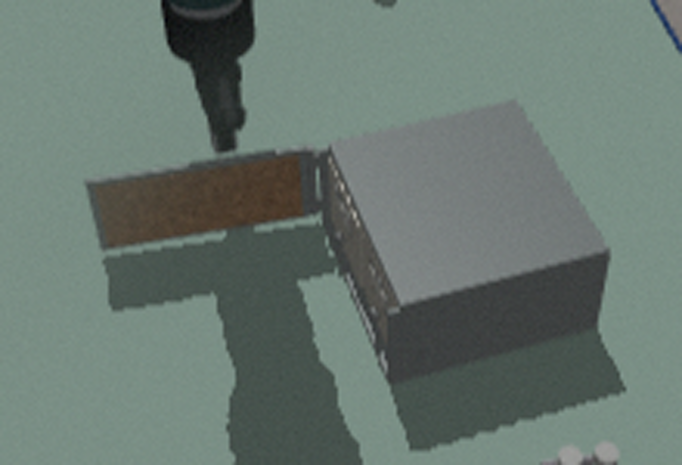

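View pics/top4.png

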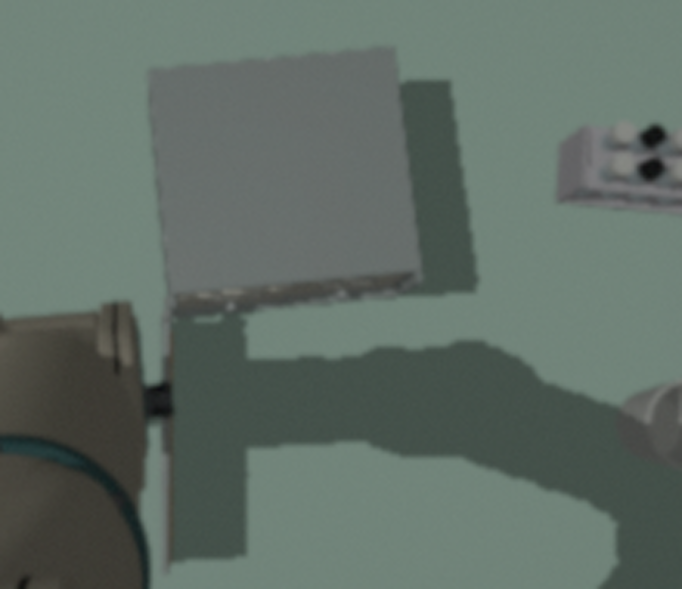

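The fingers are at the door's outside face (side view (225,150), top view (158,398)), and nothing is touching. Now I'll swing the door.

```bash
python3 -m handwheel '-1 0 -1 14 0 0 0;-1 0 -1 14 0 0 0;-1 0 -1 13 0 0 0;-1 0 -4 10 0 0 0;-1 0 -4 10 0 0 0;-1 0 -4 10 0 0 0'; python3 -c "
from h import *
go(-183,54,66)"
```

```text
clock: 7.9
eef_pos: [448.3, -37.4, 71.1]
tool_rot: [1.58, 1.559, 0.131]
force: [-0.5, 1.1, -0.0]
width: -0.4
t 7.9 cab pos [-182.    91.    71.1] F [-0.5  1.1 -0. ] w -0.4
target [451.4 -74.3  66. ] tool shift now [ 5.1 -1.5 37. ] shift if aligned [ 5.1 -1.  37. ] rotvec [ 0.01  -0.    -0.012] q [ 0.03  0.65 -0.01  2.21  0.02  0.27 -1.45]
tool y,z in world [0.99 0.12 0.01] [ 0.12 -0.99 -0.  ]
```

```bash
python3 -m handwheel '-1 1 0 10 0 0 0;-1 1 0 10 0 0 0;-1 1 1 10 0 0 0;-1 1 1 10 0 0 0;-1 0 6 10 0 0 0;-1 0 6 10 0 0 0;-1 0 6 10 0 0 0'; python3 -c "
from h import *
go(-141,-4,66)"
```

```text
clock: 8.6
eef_pos: [475.7, -110.7, 66.7]
tool_rot: [1.684, 1.563, 0.234]
force: [-1.8, 1.4, 0.1]
width: -0.1
t 8.6 cab pos [-162.9   15.1   66.7] F [-1.8  1.4  0.1] w -0.1
target [ 499.6 -127.2   66. ] tool shift now [ 0.9 21.7 19.3] shift if aligned [ 0.7 21.9 19.1] rotvec [ 0.009 -0.001 -0.007] q [ 0.2   0.69 -0.04  2.1   0.07  0.34 -1.34]
tool y,z in world [0.99 0.12 0.01] [ 0.12 -0.99 -0.  ]
```

```bash
python3 -m handwheel '-1 0 7 6 0 0 0;-1 0 7 6 0 0 0;-1 0 7 6 0 0 0;-1 0 5 3 0 0 0;-1 0 5 2 0 0 0;-1 0 3 0 0 0 0'; python3 -c "
from h import *
go(-122,-13,66)"
```

```text
clock: 9.2
eef_pos: [516.7, -133.2, 66.9]
tool_rot: [1.526, 1.563, 0.074]
force: [-0.8, -1.2, 0.1]
width: -0.1
t 9.2 cab pos [-124.7  -11.8   66.9] F [-0.8 -1.2  0.1] w -0.1
target [ 519.5 -134.1   66. ] tool shift now [0.9 2.7 1.2] shift if aligned [0.9 2.7 1.2] rotvec [ 0.007  0.    -0.008] q [ 0.23  0.72 -0.05  1.98  0.07  0.43 -1.32]
tool y,z in world [0.99 0.12 0.01] [ 0.12 -0.99  0.  ]
```

```bash
python3 -m handwheel '-1 0 2 0 0 0 0;-1 0 3 0 0 0 0'; python3 -m handwheel '-1 0 3 0 0 0 0';  python3 -c "
from h import *
go(-122,-13,66)"
```

```text
clock: 9.4
eef_pos: [521.9, -132.5, 66.9]
tool_rot: [1.495, 1.563, 0.044]
force: [-0.6, -0.6, -0.1]
width: -0.1
clock: 9.5
eef_pos: [522.4, -132.3, 66.7]
tool_rot: [1.531, 1.568, 0.08]
force: [-8.6, -1.5, 7.4]
width: -0.1
t 9.5 cab pos [-118.9  -11.6   66.7] F [-8.6 -1.5  7.4] w -0.1
target [ 519.5 -134.1   66. ] tool shift now [ 0.7 -3.1  1.4] shift if aligned [ 0.7 -3.1  1.4] rotvec [ 0.007  0.    -0.002] q [ 0.23  0.73 -0.04  1.97  0.07  0.45 -1.32]
tool y,z in world [0.99 0.12 0.  ] [ 0.12 -0.99  0.  ]
```

The door hit its stop at about 9 N. One more gentle press, then I'll back off and look.

```bash
python3 -m handwheel '-1 0 3 0 0 0 0;-1 0 3 0 0 0 0;-1 0 2 0 0 0 0;-1 0 -15 0 0 0 0;-1 0 -30 0 0 0 0;-1 0 -30 0 0 0 0;-1 -30 0 10 0 0 0;-1 -30 0 20 0 0 0;-1 -30 0 40 0 0 0;-1 0 0 40 0 0 0'; python3 -m handwheel '-1 0 0 40 0 0 0;-1 0 0 40 0 0 0;-1 0 0 0 0 0 0;-1 0 0 0 0 0 0'
python3 - <<'E'
from h import *
from cell import get_image
import cv2
go(-122,-13,66)
for n,sl in(("side",(slice(150,300),slice(200,420))),("top",(slice(110,300),slice(270,490)))):
    im=get_image(n); cv2.imwrite(f"pics/{n}5f.png",im); cv2.imwrite(f"pics/{n}5.png",cv2.resize(im[sl],None,fx=3.1,fy=3.1,interpolation=cv2.INTER_CUBIC))
E
```

```text
clock: 10.5
eef_pos: [463.6, -244.5, 160.0]
tool_rot: [-2.048, 1.56, 2.798]
force: [1.5, -0.3, -0.2]
width: -0.4
clock: 10.9
eef_pos: [477.5, -333.8, 162.6]
tool_rot: [-0.201, 1.567, -1.644]
force: [-0.7, 0.3, -1.2]
width: 0.1
t 10.9 cab pos [-186.1 -206.8  162.6] F [-0.7  0.3 -1.2] w 0.1
target [ 519.5 -134.1   66. ] tool shift now [  95.9   67.1 -193.1] shift if aligned [  96.6   64.1 -193.8] rotvec [0.016 0.003 0.001] q [ 0.62  0.63 -0.1   1.79  0.09  0.73 -0.97]
tool y,z in world [ 0.99  0.13 -0.  ] [ 0.13 -0.99  0.  ]
```

View pics/side5.png

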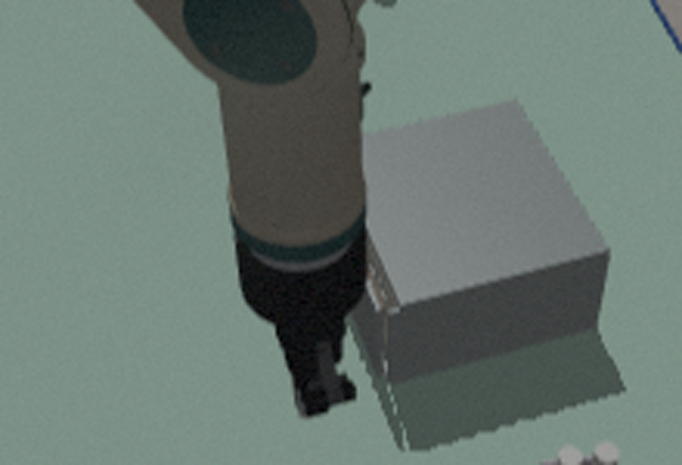

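View pics/top5.png

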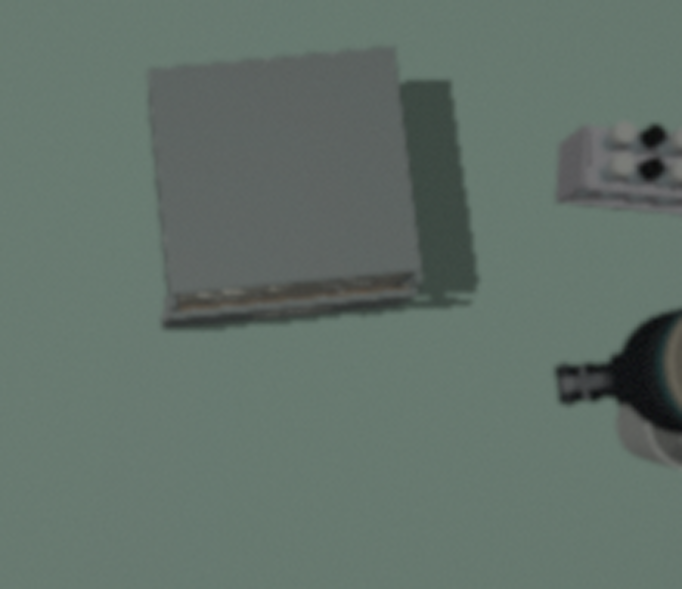

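The door is across the front ((165,322)–(415,295)), and the cabinet outline hasn't changed. Enlarging to check that the door is parallel.

Run:
```python
import cv2
im=cv2.imread("pics/top5f.png")
cv2.imwrite("pics/t6.png",cv2.resize(im[190:220,315:415],None,fx=8,fy=8,interpolation=cv2.INTER_CUBIC))
```

```text
(no output)
```

View pics/t6.png

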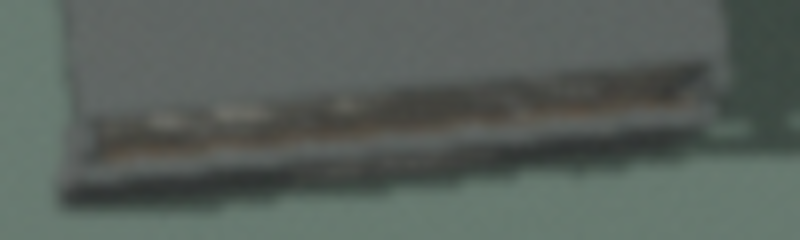

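Run:
```python
from h import *
import cv2
im=cv2.imread("pics/side3.png"); a=im[130:400,300:420].copy()
def L(o,z,ys):
    return (proj("side",[np.r_[cw(-90-o,y),z] for y in ys])-[200,150]+.5)*3.1-.5
b=cv2.resize(a,None,fx=2.2,fy=2.2,interpolation=cv2.INTER_CUBIC); o=b.copy()
def ln(P,col):
    P=(P-[300,130])*2.2; cv2.polylines(o,[P.astype(int)],False,col,1)
ln(L(0,100,[98,-98]),(255,0,0)); ln(L(0,88,[90,-90]),(0,255,0)); ln(L(8,88,[90,-90]),(0,0,255)); ln(L(9,9,[98,-98]),(255,255,0))
cv2.imwrite("pics/chk.png",np.hstack([b,o]))
```

```text
(no output)
```

View pics/chk.png

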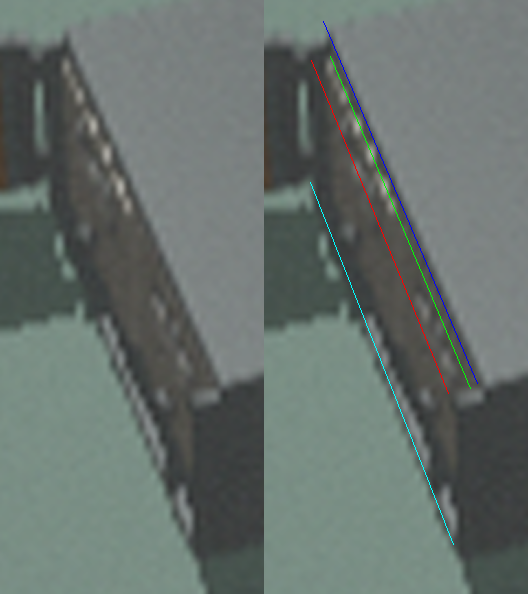

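Run:
```python
from h import *
import cv2
out=[]
im=cv2.imread("pics/top3.png")
full=cv2.imread("pics/top5f.png")
full0=cv2.imread("pics/top0.png")
M=np.float32([[1/3.1,0,270],[0,1/3.1,110]])
c3=cv2.resize(im[(190-110)*31//10+8-8:int((220-110)*3.1),int(45*3.1):int(145*3.1)],(800,240),interpolation=cv2.INTER_CUBIC)
c5=cv2.resize(full[190:220,315:415],(800,240),interpolation=cv2.INTER_CUBIC)
def ln(img,o,z,ys,col):
    P=(proj("top",[np.r_[cw(-90-o,y),z] for y in ys])-[315,190]+.5)*8; cv2.polylines(img,[P.astype(int)],False,col,1)
d=c5.copy()
ln(d,0,100,[98,-98],(255,0,0));ln(d,0,88,[90,-90],(0,255,0));ln(d,5,88,[90,-90],(0,0,255));ln(d,12,96,[98,-94],(255,255,0))
cv2.imwrite("pics/chk2.png",np.vstack([c3,d]))
```

```text
(no output)
```

View pics/chk2.png

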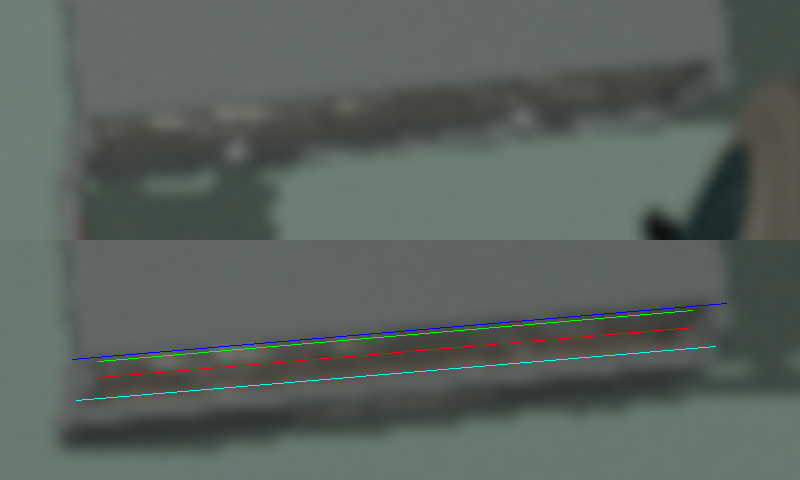

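```bash
python3 - <<'E'
from h import *
for o in(0,5):
  for y in(46,-46):
    P=[np.r_[cw(-97-o,y),29]]
    print(o,y,"top",((proj("top",P)-[315,190]+.5)*8).round(0),"side",((((proj("side",P)-[200,150]+.5)*3.1-[300,130])*2.2)).round(0))
E
python3 - <<'E'
import cv2
im=cv2.imread("pics/side3.png")[130:400,300:420]
cv2.imwrite("pics/chk3.png",cv2.convertScaleAbs(cv2.resize(im,None,fx=2.2*2,fy=2.2*2,interpolation=cv2.INTER_CUBIC)[300:900],alpha=1.8))
E
```

```text
0 46 top [[235. 152.]] side [[ 86. 237.]]
0 -46 top [[521. 128.]] side [[153. 407.]]
5 46 top [[236. 168.]] side [[ 74. 240.]]
5 -46 top [[523. 143.]] side [[141. 410.]]
```

View pics/chk3.png

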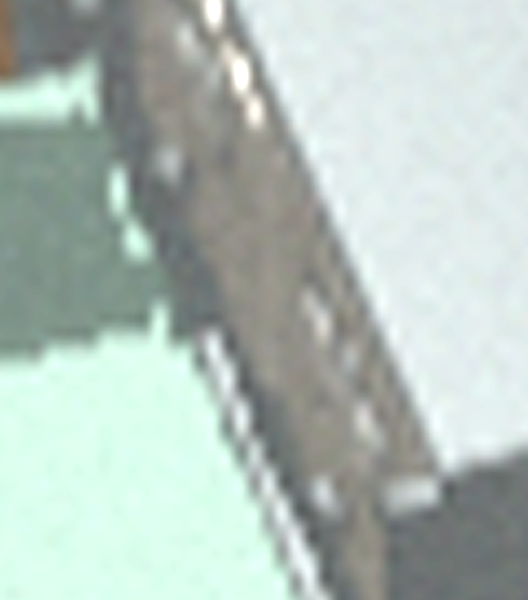

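The door looks shut and the cabinet unmoved. The knob positions suggest the two drawers may differ by a few mm, so I'll measure that with sub-pixel edge fits before handing in.

```bash
cat > ed.py <<'E'
from h import *
import cv2
def edge(img,n,A,B,z,span=4,N=60):
    """subpixel points of the strongest gradient across predicted world line A-B, unprojected at z"""
    g=img.astype(float).sum(2); P=proj(n,np.linspace(np.r_[A,z],np.r_[B,z],N)); d=P[-1]-P[0]; nn=np.array([-d[1],d[0]])/np.hypot(*d)
    s=np.arange(-span,span+.01,.25); S=P[:,None]+s[None,:,None]*nn
    v=cv2.remap(g.astype(np.float32),S[...,0].astype(np.float32),S[...,1].astype(np.float32),cv2.INTER_LINEAR)
    G=np.abs(np.gradient(cv2.GaussianBlur(v,(1,0) if 0 else (5,1),0),axis=1)); k=G.argmax(1)
    Q=np.array([unproj(n,P[i]+s[k[i]]*nn,z) for i in range(N)])[:,:2]
    vx,vy,x0,y0=cv2.fitLine(Q.astype(np.float32),cv2.DIST_HUBER,0,.01,.01).ravel()
    r=(Q-[x0,y0])@[-vy,vx]
    return np.array([vx,vy]),np.array([x0,y0]),np.abs(r).mean()
def ang(v): a=np.arctan2(v[1],v[0]); return (a+np.pi/2)%np.pi-np.pi/2
E
python3 - <<'E'
from ed import *
for nm in("top0","top5f","side0","side5f"):
    im=cv2.imread(f"pics/{nm}.png"); n=nm[:-1] if nm[-1]=="0" else nm[:-2]
    for lab,a,b in(("right",(82,-98),(-80,-98)),("left",(82,98),(-80,98)),("back",(90,90),(90,-90)),("front",(-90,88),(-90,-88))):
        v,c,r=edge(im,n,cw(*a),cw(*b),100)
        y=ang(v) if lab in("right","left") else ang([v[1],-v[0]])
        e=c-CAB; cc,s=np.cos(YAW),np.sin(YAW)
        print(nm,lab,"yaw %.4f"%y,"cab xy of midpoint",np.round([cc*e[0]+s*e[1],-s*e[0]+cc*e[1]],1),"res %.2f"%r)
U=lambda u,v:unproj("top",(315+u/8-.5,190+v/8-.5),33)
S=lambda u,v:unproj("side",(200+((u/2.2+300)+.5)/3.1-.5,150+((v/2.2+130)+.5)/3.1-.5),33)
for F,l,r in((U,(235,150),(523,115)),(S,(84,230),(162,397))):
    a,b=F(*l),F(*r); print(a,b,"yaw",np.arctan2((b-a)[0],-(b-a)[1]),np.hypot(*(b-a)[:2]))
E
```

```text
top0 right yaw 0.1139 cab xy of midpoint [  8.1 -98. ] res 0.67
top0 left yaw 0.1175 cab xy of midpoint [-1.2 99.9] res 0.55
top0 back yaw 0.1266 cab xy of midpoint [89.7 19.5] res 0.71
top0 front yaw 0.1413 cab xy of midpoint [-94.3   2.7] res 1.99
top5f right yaw 0.1153 cab xy of midpoint [  1.3 -98.1] res 0.66
top5f left yaw 0.1128 cab xy of midpoint [-10.8  99.8] res 0.59
top5f back yaw 0.1253 cab xy of midpoint [90.1  0.3] res 0.66
top5f front yaw 0.1382 cab xy of midpoint [-90.1 -12.5] res 1.47
side0 right yaw 0.1249 cab xy of midpoint [  0.1 -98.8] res 0.59
side0 left yaw 0.1002 cab xy of midpoint [ 9.3 96.8] res 2.20
side0 back yaw 0.1218 cab xy of midpoint [ 90.6 -10.2] res 0.93
side0 front yaw 0.1279 cab xy of midpoint [-88.8  -6.9] res 1.31
side5f right yaw 0.1227 cab xy of midpoint [  0.4 -98.9] res 0.58
side5f left yaw 0.1215 cab xy of midpoint [11.3 96.5] res 2.65
side5f back yaw 0.1193 cab xy of midpoint [ 90.9 -10. ] res 0.80
side5f front yaw 0.1279 cab xy of midpoint [-88.7 -21.5] res 3.68
[538.06776451 -72.38444772  33.        ] [ 551.76303968 -164.04936729   33.        ] yaw 0.1483088206622213 92.68235022136687
[537.64373642 -72.83462807  33.        ] [ 551.88112981 -163.89841088   33.        ] yaw 0.15508975812724968 92.17003802961338
```

```bash
python3 -c "
from h import *
s=ctrl.read_state(); print(s['clock'],s['eef_pos'],s['force']); print(ctrl.finish_job())"
```

```text
11.0 [ 477.20005918 -333.30580556  162.59807037] [-1.10729033  0.58919734 -0.18426281]
the job is handed in; nothing more can be done
None
```

I pushed the left drawer and then the right drawer in with the closed fingertips, swung the door shut on its outside face, drew the arm clear and handed in at 11.0 s. Force readings taken between moves peaked at about 12 N on the right drawer; the door met its stop at about 9 N.

**What the last checks showed**
- **Door:** the last top picture shows it parallel to the front, about 0.01 rad from shut.
- **Cabinet:** the edge fits before and after agree to about 0.5 mm, so it did not move measurably.
- **Bystanders:** the fingers stayed clear of the slides, lining, bottle, beaker and rack in every picture I took. I did not measure the bystanders' positions afterwards.

**What disagreed**
- **Drawer depth:** both drawers stopped hard, but they may not be exactly at zero. Finger contact positions suggest about 3 mm out on the left and 2 mm on the right, possibly because the knuckle met the cabinet's top edge first.
- **Knob positions:** in the pictures the left drawer sits about 3 mm further out than the right, while finger contact puts the difference nearer 1 mm. Every estimate is inside the 5 mm limit, but with only 1–2 mm to spare on the left. I did not reopen the door to push again.

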